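# Lay the tall clock figure on its back against the painting-board stop

## Task

The tall wooden clock figure stands on the painting board with its dial facing the wooden stop bar. Using only your fingers as pushers and supports, tip it over away from the stop and ease it down gently all the way onto its back, never letting it drop, then push it along the board until its underside sits square and flush against the stop, and move clear. Do not pinch, lift or carry it, and leave the two horses and the jar where they stand.

Things in the scene. Friction and masses are not known exactly. Their poses are not given: they have to be found in the camera images.
- board: Fixed wooden painting board on the table, slab 200 x 260 x 36 mm (x, y, z), stop bar along its +x edge. Origin at table level; slab spans x -90 to +110, y -130 to +130 mm, top at z = 36 mm. Bar: x 90 to 110, z 36 to 81 mm, full length in y. The -x edge is open: when the figure lies down its head overhangs this edge, with 36 mm free below it down to the table.
- stop (a point): Point on the stop bar's working face, level with the board's top face, near the figure's lane (board x = 90, y = 40 mm); axes as the board's: x points into the bar.
- clock: Loose tall red wooden clock figure, 210 mm high, 0.28 kg, 2 to 8 mm from the stop. Origin: centre of underside; z up through it, x out of the dial front (to the stop). Flat back at x = -25 mm. Foot 50 x 76 x 55 mm (x, y, z), waist 30 x 46 x 95, head 34 x 64 x 60 (z 150 to 210, x -25 to 9). Mass centre x -5, z 91 mm: past 12 degrees of lean it falls by itself unless supported.
- crown (a point): Centre of the figure's flat top face (figure x = -8, z = 210 mm), axes as the figure's. Lying on its back, the figure's x points up, its z along the board's -x.
- horse_a: Bystander: small red wooden horse, 86 mm long, 27 mm wide, 84 mm high, standing on the board beside the figure; origin under its centre, x towards its head. Leave alone.
- horse_b: Bystander: bigger red wooden horse, 113 mm long, 35 mm wide, 110 mm high, standing on the table behind the stop bar; origin under its centre, x towards its head. Leave alone.
- jar: Bystander: closed white paint jar, 48 mm diameter, 65 mm high, on the table behind the stop bar; origin at the centre of its underside. Leave alone.
Things that resemble listed ones, but are neither listed nor needed, are in the scene too. What is shaped like the clock but black or grey is not meant.

How it is judged:
By the outcome, as a careful person would: the job done as asked, in the order asked, and still so for the second after the job is handed in, with the robot touching nothing.
It also fails if it takes over 61 s, if anything falls off the work surface, if the arm or the gripper's body presses on something with over 40 N, if the wrist force passes 120 N, or if a joint passes its speed limit or range.

## Robot

A 6-joint arm with a two-finger parallel gripper is mounted at the origin on the work surface. World frame = base frame: x ahead of the robot, y to its left, z up, the work surface at z = 0. Lengths are in mm, angles in rad, forces in N, time in s.
With the tool pointing down it reaches from about 400 to 925 mm from the base axis. Payload 12.5 kg.
Tool frame: the origin (TCP) lies at the centre of the arm's flange, where the gripper is bolted on; the fingertips stand 190 mm ahead of it and the grasp point (between the pads) lies 171 mm ahead of it; z points along the fingers, y is the line along which they close (so a half turn about z gives the same grasp; the last joint's range is limited). The gripper opens to 95 mm and grips with 3 to 60 N. Pads are 20 mm wide; open, the fingers measure 119 mm over their backs; the gripper's body (75 mm by 180 mm) begins 59 mm behind the grasp point.
Start: joints at [-1.326, 0.491, 1.559, -0, 1.092, -0.106], TCP at [214.8, -586.929, 404.761] pointing down, gripper open.
Joint ranges: [-3.1, 3.1], [-0.84, 2.19], [0.05, 2.79], [-1.13, 4.28], [0.06, 2.93], [-2.69, 2.69]. Speed limits (rad/s): [2.22, 2.22, 2.79, 3.14, 3.14, 3.14].

## Interface

Orientations are given as [roll, pitch, yaw] about the fixed x, y, z axes, in that order (R = Rz(yaw) Ry(pitch) Rx(roll)).
In Python, from cell import env, read_camera, search_frame, cut_out gives the robot as it stands. The module is installed in compiled form; this text tells all that it offers.
- The arm moves only by the tool move_arm, never from a script. Its argument "commands" is a list of rows, each a list of 3 entries, a list of its own where there are three numbers: the shift along the world's x, y, z normalised to -1 to 1, where 1 is 0.03 m, then the turn about the world's z normalised to -1 to 1, where 1 is 0.08 rad, then the opening, from -1 (shut) to 1 (fully open), so that 0 is half open. A call has 1 to 20 rows; each row shifts and turns the commanded pose from where the row before left it; what a row does not reach is not made up. A row lasts 1/12 s, in which the tool goes at most 41.7 mm and 7.16 degrees, less where a joint would pass 70% of its speed; a pose out of reach is approached as far as the arm can. A call with a number of a shift or a turn outside -1 to 1 is refused whole. A call with a gripper value outside its range is refused whole. The fingers move at their own pace and stop on an object; the grip force is fixed at half the most. Time passes only in rows, so rows that do not move let the fingers close. It gives the time, the measured TCP pose, the force, the opening and the grip force at its end, in the units of the state.
- env.state(): the state, without advancing time (a new reading comes with each control period).
- read_camera(name): name is "scene" or "top" or "wrist"; returns a dict with "image" (400x640x3 uint8, red, green, blue), "fx", "fy", "cx", "cy" (pixels), "rvec" (rotation vector, rad) and "tvec" (3), from world to camera coordinates, as OpenCV has them. Camera axes: x right, y down, z forward; pixel columns grow to the right and rows downward; lengths in mm; the calibration is good to about 2 mm. A picture is of the moment at which its call begins. There is no depth.
- env.job_done(): hands the job in; it is judged then, once.
Trained networks look in a picture, given as the dict that the camera call returned (one of the last four; its "shot" number tells which), for a name from the list of things; names that differ only in an ending like _2 or _b are one class to them, and where a whole thing is asked for, a point or a joint stands for the part that bears it (a point fixed in the world has none). Each returns a list of dicts, best first, with "confidence" (0 to 1); they miss things now and then, are a little off and sometimes report something else, mostly with a low value. They report only what shows in the picture. A call takes as long as a camera call. They do not tell look-alikes from the thing itself.
- search_frame(thing, picture): "at" ([column, row] in pixels, amid what is visible of it).
- cut_out(thing, picture): "region" (400x640 bool, what is visible of it) and "at" ([column, row] in pixels, amid what is visible of it).
The state is a dict: "t": time; "joints": joint angles; "qvel": joint speeds; "tau": joint torques, N m; "eef_pos": TCP position; "tcp_rot": TCP orientation; "ft_force": force on the tool from outside, world axes, zero at the start; "moment": the same for the moment, N m; "opening": opening from 0.0 (shut) to 1.0 (fully open); "grip_force": force on a finger pad.
Only numpy, scipy, OpenCV 4.12 (cv2) and the standard library are available. Lean on these libraries where they do the work, as an engineer would, in place of code of your own. Each camera call takes 0.05 s, during which the arm holds its last target. There are 200 camera calls.

## Working session

There is one attempt and no reset: what is moved stays moved. The work goes in short steps, Python scripts to look and compute and a tool call to move; the robot and the scene stay as the last step left them, time stands still between calls to the robot, and variables do not carry over. Pictures are saved under pics/ and viewed, at most 10 in all, crops included, and the job is handed in when it is done.

Besides the shell and the picture viewer there is one more tool, called after "Request:" by a JSON object that holds its "fn" and its "kwargs". move_arm: Moves the arm, as the interface text tells. Its arguments: {"type":"object","properties":{"commands":{"type":"array","items":{"type":"array"}}},"required":["commands"]}

```bash
mkdir -p pics
cat > h.py <<'E'
import numpy as np, cv2
from cell import env, read_camera, search_frame, cut_out
def save(n,img): cv2.imwrite('pics/'+n+'.png',img[:,:,::-1])
def proj(p,P):
    K=np.array([[p['fx'],0,p['cx']],[0,p['fy'],p['cy']],[0,0,1.]])
    return cv2.projectPoints(np.array(P,float).reshape(-1,1,3),np.array(p['rvec'],float),np.array(p['tvec'],float),K,None)[0].reshape(-1,2)
def onz(p,uv,z):
    R=cv2.Rodrigues(np.array(p['rvec'],float))[0];t=np.array(p['tvec'],float).ravel()
    d=R.T@np.array([(uv[0]-p['cx'])/p['fx'],(uv[1]-p['cy'])/p['fy'],1.]);c=-R.T@t
    return c+d*(z-c[2])/d[2]
E
python3 - <<'E'
from h import *
ps={n:read_camera(n) for n in('scene','top')}
save('both',np.vstack([ps['scene']['image'],ps['top']['image']])[:, :] if 0 else cv2.resize(np.vstack([ps['scene']['image'],ps['top']['image']]),(480,600)))
save('scene',ps['scene']['image']);save('top',ps['top']['image'])
for n,p in ps.items():
    R=cv2.Rodrigues(np.array(p['rvec'],float))[0]
    print(n,'cam',(-R.T@np.array(p['tvec']).ravel()).round(),p['fx'])
    for th in('board','clock','crown','stop','horse_a','jar'):
        print(n,th,[(np.round(d['at']).tolist(),round(d['confidence'],2)) for d in search_frame(th,p)])
s=env.state();print(s)
E
```

```text
scene cam [ 901. -162.  582.] 361.0277731507692
scene board [([304.0, 300.0], 0.65)]
scene clock [([316.0, 227.0], 0.89), ([252.0, 177.0], 0.81), ([210.0, 216.0], 0.61)]
scene crown [([249.0, 180.0], 0.89), ([319.0, 227.0], 0.71), ([208.0, 213.0], 0.6)]
scene stop []
scene horse_a [([350.0, 307.0], 0.9), ([369.0, 218.0], 0.71)]
scene jar [([392.0, 264.0], 0.64)]
top cam [354. 159. 896.] 383.72895473633855
top board [([360.0, 195.0], 0.98)]
top clock [([341.0, 180.0], 0.62), ([400.0, 274.0], 0.62), ([345.0, 299.0], 0.57)]
top crown [([401.0, 271.0], 0.76), ([344.0, 299.0], 0.73), ([335.0, 182.0], 0.56)]
top stop [([362.0, 196.0], 0.68)]
top horse_a [([263.0, 211.0], 0.85), ([347.0, 137.0], 0.57)]
top jar [([287.0, 165.0], 0.79)]
{'t': 0.7, 'joints': array([-1.32561376e+00,  4.90888912e-01,  1.55890699e+00,  2.43825332e-05,
        1.09168743e+00, -1.05603097e-01]), 'qvel': array([-0.00112426, -0.00058575,  0.00086383, -0.00087181,  0.00022741,
       -0.00079868]), 'tau': array([ 3.57455701e-04, -6.12345243e+01, -2.58411402e+01,  6.93079387e-02,
        4.43758804e-02, -6.88934264e-06]), 'eef_pos': array([ 214.79271198, -586.92839353,  404.76542325]), 'tcp_rot': array([ 3.14148166e+00, -9.99439440e-06,  3.50774422e-01]), 'ft_force': array([ 1.3619682 ,  0.15280581, -0.66411348]), 'moment': array([ 0.01223718,  0.03988281, -0.02229456]), 'grip_force': 0.0, 'opening': 1.0006906400058877}
```

View pics/scene.png

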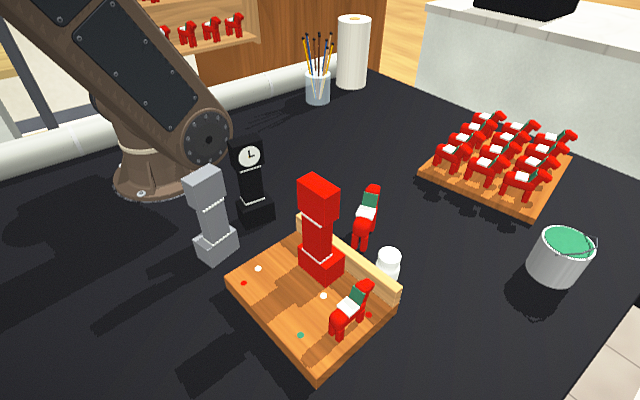

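View pics/top.png

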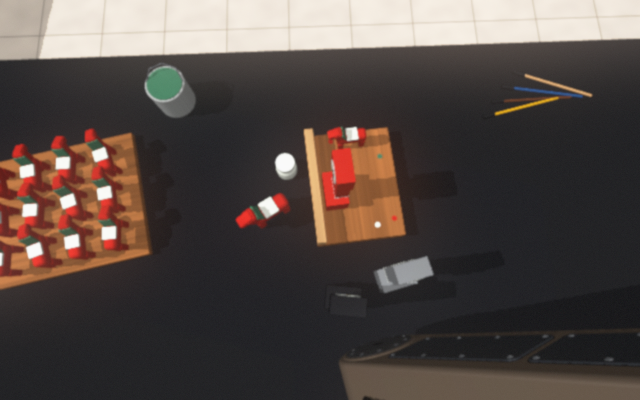

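The red clock is at scene (318,228) and top (340,180). The grey one (scene 210,216) and the black one (scene 250,180) are look-alikes standing off the board. The stop bar is on the left of the board in the top view.

```bash
cat >> h.py <<'E'
from scipy.optimize import minimize
def box(x0,x1,y0,y1,z0,z1): return np.array([[x,y,z] for x in(x0,x1) for y in(y0,y1) for z in(z0,z1)],float)
CL=[box(-25,25,-38,38,0,55),box(-25,5,-23,23,55,150),box(-25,9,-32,32,150,210)]
BD=[box(-90,110,-130,130,0,36),box(90,110,-130,130,36,81)]
def place(P,x,y,yaw,z=0):
    c,s=np.cos(yaw),np.sin(yaw);return P@np.array([[c,s,0],[-s,c,0],[0,0,1]])+[x,y,z]
def mask(p,boxes,q,z):
    m=np.zeros((1600,2560),np.uint8)
    for b in boxes: cv2.fillConvexPoly(m,cv2.convexHull(((proj(p,place(b,*q,z))+.5)*4).astype(np.int32)),1)
    return cv2.resize(m.astype(np.float32),(640,400),interpolation=cv2.INTER_AREA)
def fit(obs,boxes,q0,z,ignore=None):
    def f(v):
        q=(v[0],v[1],v[2]/200);c=0
        for i,(p,r) in enumerate(obs):
            w=1 if ignore is None else ~ignore[i]
            m=mask(p,boxes,q,z);c+=(np.abs(m-r)*w).sum()
        return c
    v=np.array([q0[0],q0[1],q0[2]*200]);
    for s in(25,8):
        v0=np.vstack([v]+[v+s*e for e in np.eye(3)]);r=minimize(f,v,method='Nelder-Mead',options=dict(initial_simplex=v0,xatol=.1,fatol=.5));v=r.x
    return (v[0],v[1],v[2]/200),r.fun
E
python3 - <<'E'
from h import *
S,T=read_camera('scene'),read_camera('top')
for uv,z in(((305,129),81),((317,244),81),((388,128),36),((405,236),36)): print(uv,onz(T,uv,z).round(1))
def near(th,p,uv): return min(cut_out(th,p),key=lambda d:np.hypot(*(np.array(d['at'])-uv)))['region']
cs,ct=near('clock',S,(318,228)),near('clock',T,(340,180))
bs,bt=near('board',S,(304,300)),near('board',T,(360,195))
print(cs.sum(),ct.sum(),bs.sum(),bt.sum())
np.savez('reg.npz',cs=cs,ct=ct,bs=bs,bt=bt)
# occluders: red things
def red(p):
    i=p['image'].astype(int);m=((i[...,0]>100)&(i[...,1]<70)).astype(np.uint8);return cv2.dilate(m,np.ones((9,9)))>0
a=onz(T,(305,129),81);b=onz(T,(317,244),81);c=(onz(T,(388,128),36)+b)/2
d=(a-b)[:2];
y0=np.arctan2(d[1],d[0])-np.pi/2
for yaw in(y0,y0+np.pi):
  pass
# x axis points from open edge to bar
e=((a+b)-(onz(T,(388,128),36)+onz(T,(405,236),36)))[:2];yaw=np.arctan2(e[1],e[0])
m=(a+b+onz(T,(388,128),36)+onz(T,(405,236),36))/4
q0=(m[0],m[1],yaw);print('init',q0)
ig=[red(S)|cs,red(T)|ct]
for i,p in enumerate((S,T)):
    for th in('horse_a','jar'):
        for dd in cut_out(th,p): ig[i]|=cv2.dilate(dd['region'].astype(np.uint8),np.ones((7,7)))>0
qb,f=fit([(S,bs),(T,bt)],BD,q0,0,ig);print('board',qb,f)
s0=place(np.array([[60,40,0.]]),*qb)[0]
qc,f=fit([(S,cs),(T,ct)],CL,(s0[0],s0[1],qb[2]),36);print('clock',qc,f)
d=np.array(qc[:2])-qb[:2];c,s=np.cos(qb[2]),np.sin(qb[2])
print('clock in board',c*d[0]+s*d[1],-s*d[0]+c*d[1],np.degrees(qc[2]-qb[2]))
for n,p in(('s',S),('t',T)):
    im=p['image'].copy()
    for bb,q,z,col in((BD,qb,0,(0,255,255)),(CL,qc,36,(0,255,0))):
        for b in bb:
            u=(proj(p,place(b,*q,z))*16).astype(int)
            for i in range(8):
                for j in(1,2,4):
                    if not i&j: cv2.line(im,tuple(map(int,u[i])),tuple(map(int,u[i|j])),col,1,cv2.LINE_AA,4)
    if n=='s': A=cv2.resize(im[140:390,180:430],(400,400))
    else: B=cv2.resize(im[100:300,230:430],(400,400))
save('ov',np.hstack([A,B]))
E
```

```text
(305, 129) [697.1 177.1  81. ]
(317, 244) [436.3 159.4  81. ]
(388, 128) [711.2 -20.   36. ]
(405, 236) [451.4 -38.9  36. ]
3967 1541 12813 7568
init (np.float64(574.0058700445622), np.float64(69.39903644524992), np.float64(1.644750905372757))
board (np.float64(576.0575000088473), np.float64(61.546403203858645), np.float64(1.6513248355957069)) 314.625
clock (np.float64(555.899283680895), np.float64(116.45844823850277), np.float64(1.630121681598734)) 238.125
clock in board 56.355650482566844 15.67568289096435 -1.2148512363924844
```

View pics/ov.png

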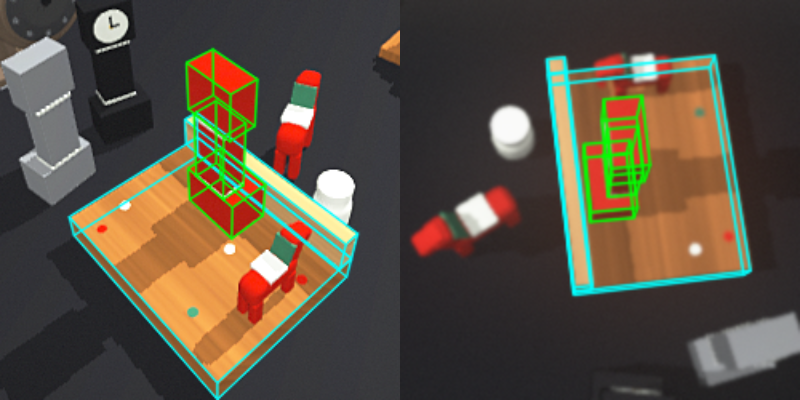

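The fit matches in both views, and the red clock is confirmed in the overlay.

The wrist can only point down, so the plan is:
1. Straddle the head along board x and tip it with the front finger onto the back finger.
2. Swing the gripper 90° so both fingers sit behind the crown.
3. Ease the figure down with its foot braced against the stop.

First, go above the head and turn.

Request:
{"fn": "move_arm", "kwargs": {"commands": [[[0.633, 0.644, 0.06], 1, 0.16], [[0.633, 0.644, 0.06], 1, 0.16], [[0.633, 0.644, 0.06], 1, 0.16], [[0.633, 0.644, 0.06], 1, 0.16], [[0.633, 0.644, 0.06], 1, 0.16], [[0.633, 0.644, 0.06], 1, 0.16], [[0.633, 0.644, 0.06], 1, 0.16], [[0.633, 0.644, 0.06], 1, 0.16], [[0.633, 0.644, 0.06], 1, 0.16], [[0.633, 0.644, 0.06], 1, 0.16], [[0.633, 0.644, 0.06], 1, 0.16], [[0.633, 0.644, 0.06], 1, 0.16], [[0.633, 0.644, 0.06], 1, 0.16], [[0.633, 0.644, 0.06], 1, 0.16], [[0.633, 0.644, 0.06], 1, 0.16], [[0.633, 0.644, 0.06], 1, 0.16], [[0.633, 0.644, 0.06], 1, 0.16], [[0.633, 0.644, 0.06], 1, 0.16]]}}

```text
t: 2.7
eef_pos: [557.4, -238.0, 437.3]
tcp_rot: [3.141, 0.0, 1.795]
ft_force: [0.3, -0.7, 1.0]
opening: 0.579
grip_force: 0.0
```

Request:
{"fn": "move_arm", "kwargs": {"commands": [[[0, 0.644, 0.04], 1, 0.16], [[0, 0.644, 0.04], 1, 0.16], [[0, 0.644, 0.04], 1, 0.16], [[0, 0.644, 0.04], 1, 0.16], [[0, 0.644, 0.04], 1, 0.16], [[0, 0.644, 0.04], 1, 0.16], [[0, 0.644, 0.04], 1, 0.16], [[0, 0.644, 0.04], 1, 0.16], [[0, 0.644, 0.04], 1, 0.16], [[0, 0.644, 0.04], 1, 0.16], [[0, 0.644, 0.04], 1, 0.16], [[0, 0.644, 0.04], 1, 0.16], [[0, 0.644, 0.04], 1, 0.16], [[0, 0.644, 0.04], 1, 0.16], [[0, 0.644, 0.04], 1, 0.16], [[0, 0.644, 0.04], 1, 0.16], [[0, 0.644, 0.04], 1, 0.16], [[0, 0.644, 0.04], 0.7, 0.16], [[0, 0, 0], 0, 0.16]]}}

```text
t: 4.28
eef_pos: [556.4, 111.0, 459.0]
tcp_rot: [3.141, 0.001, -3.071]
ft_force: [0.0, 0.7, 0.2]
opening: 0.58
grip_force: 0.0
```

Run:
```python
from h import *
W=read_camera('wrist');S=read_camera('scene')
save('w1',np.hstack([cv2.resize(W['image'],(480,300)),cv2.resize(S['image'][140:340,180:380],(300,300))]))
R=cv2.Rodrigues(np.array(W['rvec'],float))[0];print((-R.T@np.array(W['tvec']).ravel()).round())
print([(np.round(d['at']).tolist(),round(d['confidence'],2),d['region'].sum()) for d in cut_out('clock',W)])
print(proj(W,place(np.vstack(CL),555.9,116.46,1.63,36))[16:24].round())
```

```text
[483. 106. 439.]
[([213.0, 5.0], 0.94, np.int64(767)), ([322.0, 216.0], 0.89, np.int64(8930)), ([278.0, 143.0], 0.55, np.int64(29056))]
[[297. 250.]
 [290. 289.]
 [296. 166.]
 [288. 184.]
 [342. 250.]
 [347. 290.]
 [344. 166.]
 [350. 184.]]
```

View pics/w1.png

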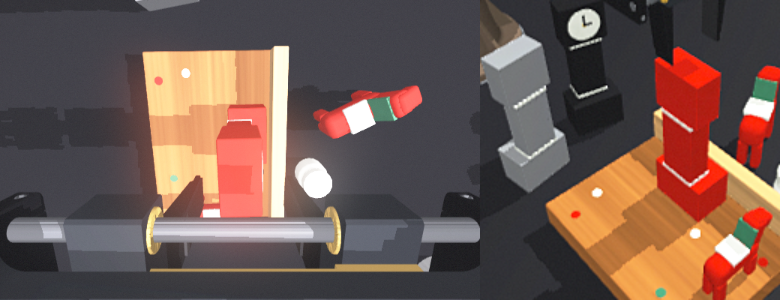

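The wrist view puts the head top face at columns 289–350 (640 scale), against a predicted 288–350, so the fit is good. Descend to straddle it, then narrow the opening without touching.

Request:
{"fn": "move_arm", "kwargs": {"commands": [[[0, -0.08, -0.3], 0, 0.16], [[0, 0, -0.3], 0, 0.16], [[0, 0, -0.3], 0, 0.16], [[0, 0, -0.3], 0, 0.16], [[0, 0, -0.23], 0, 0.16], [[0, 0, 0], 0, 0.05], [[0, 0, 0], 0, 0.05]]}}

```text
t: 5.02
eef_pos: [556.7, 106.1, 415.4]
tcp_rot: [3.142, -0.001, -3.077]
ft_force: [0.5, 0.1, -0.2]
opening: 0.536
grip_force: 0.0
```

Request:
{"fn": "move_arm", "kwargs": {"commands": [[[0, -0.05, 0], 0, -0.05], [[0, -0.08, 0], 0, -0.05], [[0, -0.08, 0], 0, -0.05], [[0.01, -0.08, 0], 0, -0.05], [[0.01, -0.08, 0], 0, -0.05], [[0.01, -0.08, 0], 0, -0.05], [[0, -0.08, 0], 0, -0.05], [[0.01, -0.08, 0], 0, -0.05], [[0, -0.08, 0], 0, -0.05], [[0.01, -0.08, 0], 0, -0.05], [[0, -0.08, 0], 0, -0.05], [[0, -0.08, 0], 0, -0.05]]}}

```text
t: 6.02
eef_pos: [558.1, 78.0, 415.8]
tcp_rot: [3.141, -0.0, -3.076]
ft_force: [-0.3, 0.2, -0.0]
opening: 0.474
grip_force: 0.0
```

```bash
cat >> h.py <<'E'
def rot(P,th):  # tilt th (rad) about back bottom edge, head towards -x
    P=P+[25,0,0];c,s=np.cos(th),np.sin(th)
    return np.stack([P[:,0]*c-P[:,2]*s-25,P[:,1],P[:,0]*s+P[:,2]*c],1)
BQ=(576.06,61.55,1.6513)
def tfit(v0,names=('scene','top')):
    """v: pivot board x, board y, tilt deg, yaw deg rel board"""
    obs=[]
    for n in names:
        p=read_camera(n);i=p['image'].astype(int)
        r=((i[...,0]>90)&(i[...,1]<60)&(i[...,2]<60)).astype(np.float32)
        pred=np.zeros((400,640),np.uint8)
        cv2.fillConvexPoly(pred,cv2.convexHull(np.vstack([proj(p,tp(v0,b)) for b in CL]).astype(np.int32)),1)
        w=cv2.dilate(pred,np.ones((25,25))).astype(np.float32)
        r=cv2.morphologyEx(r,cv2.MORPH_CLOSE,np.ones((3,3)))
        dark=(i.max(2)<75)  # gripper / background
        obs.append((p,r,w))
    def f(v):
        c=0
        for p,r,w in obs:
            m=np.zeros((1600,2560),np.uint8)
            for b in CL: cv2.fillConvexPoly(m,cv2.convexHull(((proj(p,tp(v,b))+.5)*4).astype(np.int32)),1)
            m=cv2.resize(m.astype(np.float32),(640,400),interpolation=cv2.INTER_AREA)
            c+=(w*np.abs(m-r)).sum()
        return c
    v=np.array(v0,float)
    for s in(6,3):
        r=minimize(f,v,method='Nelder-Mead',options=dict(initial_simplex=np.vstack([v]+[v+s*e for e in np.eye(4)]),xatol=.1,fatol=1));v=r.x
    return v,r.fun,obs
def tp(v,b):
    q=rot(b,np.radians(v[2]));q=q+[25,0,0]
    q=place(q,v[0],v[1],np.radians(v[3]))
    return place(q,*BQ,36)
E
python3 - <<'E'
from h import *
v,f,_=tfit([33,15.7,7,-1.2]);print(v.round(1),f)
s=env.state();print(s['ft_force'].round(2),s['eef_pos'].round(1))
E
```

```text
[30.4 19.   5.9 -6.2] 1978.6875
[ 0.72  0.44 -0.19] [558.1  78.  415.9]
```

Request:
{"fn": "move_arm", "kwargs": {"commands": [[[0.01, -0.08, 0], 0, -0.05], [[0, -0.08, 0], 0, -0.05], [[0.01, -0.08, 0], 0, -0.05], [[0.01, -0.07, -0.02], 0, -0.05], [[0, -0.06, -0.02], 0, -0.05], [[0.01, -0.06, -0.02], 0, -0.05], [[0, -0.06, -0.02], 0, -0.05], [[0.01, -0.06, -0.02], 0, -0.05], [[0, -0.06, -0.02], 0, -0.05], [[0, -0.06, -0.02], 0, -0.05], [[0.01, -0.06, -0.02], 0, -0.05], [[0, -0.06, -0.02], 0, -0.05], [[0, -0.06, -0.02], 0, -0.05]]}}

```text
t: 7.2
eef_pos: [559.9, 52.6, 409.8]
tcp_rot: [3.141, 0.0, -3.076]
ft_force: [0.6, -0.6, -0.1]
opening: 0.474
grip_force: 0.0
```

Run:
```python
from h import *
S=read_camera('scene');T=read_camera('top');save('s2',np.hstack([cv2.resize(S['image'][130:330,200:400],(400,400)),cv2.resize(T['image'][100:300,250:450],(400,400))]))
v,f,_=tfit([33,15.7,15,-1.2],('scene',));print(v.round(1),f)
s=env.state();print(s['ft_force'].round(2),s['eef_pos'].round(1))
```

```text
[31.9 17.1 17.1  0.5] 476.875
[-0.06 -0.38  0.14] [559.9  52.7 409.8]
```

View pics/s2.png

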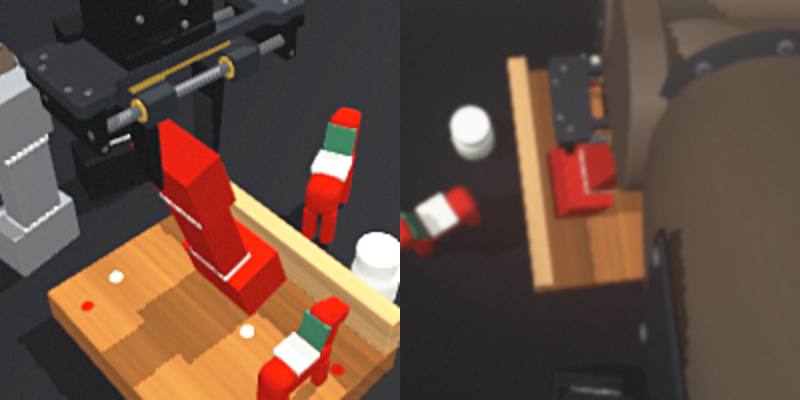

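The figure now leans at about 17° on the back finger (scene crop 160,160), and the front finger is clear. Next, open wide while easing down to about 30°.

Request:
{"fn": "move_arm", "kwargs": {"commands": [[[0, -0.037, -0.045], 0, 0.02], [[0, -0.037, -0.045], 0, 0.08], [[0, -0.037, -0.045], 0, 0.15], [[0, -0.037, -0.045], 0, 0.21], [[0, -0.037, -0.045], 0, 0.28], [[0, -0.037, -0.045], 0, 0.34], [[0, -0.037, -0.045], 0, 0.41], [[0, -0.037, -0.045], 0, 0.47], [[0.01, -0.037, -0.045], 0, 0.54], [[0.01, -0.037, -0.045], 0, 0.6], [[0.01, -0.037, -0.045], 0, 0.67], [[0.01, -0.037, -0.045], 0, 0.73], [[0.01, -0.037, -0.045], 0, 0.8], [[0, -0.037, -0.045], 0, 0.87], [[0, -0.037, -0.045], 0, 0.94], [[0, -0.037, -0.045], 0, 1], [[0, 0, 0], 0, 1], [[0, 0, 0], 0, 1]]}}

```text
t: 8.85
eef_pos: [561.4, 35.0, 388.2]
tcp_rot: [3.141, -0.0, -3.077]
ft_force: [0.6, 0.1, -0.6]
opening: 1.001
grip_force: 0.1
```

Run:
```python
from h import *
v,f,_=tfit([32,16,30,0],('scene',));print(v.round(1),f)
s=env.state();print(s['ft_force'].round(2),s['eef_pos'].round(1),s['tcp_rot'].round(3),s['joints'].round(2))
S=read_camera('scene');W=read_camera('wrist')
for d in cut_out('clock',S): print(np.round(d['at']),d['confidence'])
for n,uv in(('gray top',(203,180)),): print(n,onz(S,uv,210).round())
```

```text
[30.3 13.9 29.8  5.2] 324.8125
[-0.3  -0.42  0.1 ] [561.4  35.  388.2] [ 3.141  0.    -3.076] [-0.06  0.42  1.73  0.    0.99 -1.69]
[208. 226.] 0.82
[265. 201.] 0.75
[295. 250.] 0.55
gray top [390. -12. 210.]
```

Run:
```python
import numpy as np
p0=3.207;n=20;st=1.556/n
e=lambda a:np.array([-np.sin(a),np.cos(a)])
c0=np.array([561.4,35.])+53.5*e(p0);prev=np.array([561.4,35.]);acc=prev.copy();out=[]
for k in range(1,n+1):
    a=p0-st*k;c=c0+np.array([.5,-6])*min(1,k/8)
    t=c-53.5*e(a);d=np.round((t-acc)/30,3);acc=acc+d*30;out.append(d.tolist())
print(st/.08,out,acc,c)
```

```text
0.9725 [[0.141, -0.021], [0.14, -0.032], [0.14, -0.043], [0.138, -0.054], [0.135, -0.064], [0.132, -0.074], [0.127, -0.084], [0.123, -0.094], [0.115, -0.078], [0.108, -0.086], [0.102, -0.095], [0.093, -0.102], [0.086, -0.109], [0.076, -0.116], [0.068, -0.121], [0.058, -0.126], [0.048, -0.13], [0.037, -0.134], [0.027, -0.136], [0.017, -0.138]] [618.73 -20.11] [565.3967985  -24.38560106]
```

Request:
{"fn": "move_arm", "kwargs": {"commands": [[[0.14, -0.02, 0], -0.97, 1], [[0.14, -0.03, 0], -0.97, 1], [[0.14, -0.04, 0], -0.97, 1], [[0.14, -0.05, 0], -0.97, 1], [[0.135, -0.065, 0], -0.97, 1], [[0.13, -0.075, 0], -0.97, 1], [[0.125, -0.085, 0], -0.97, 1], [[0.125, -0.095, 0], -0.97, 1], [[0.115, -0.08, 0], -0.97, 1], [[0.11, -0.085, 0], -0.97, 1], [[0.1, -0.095, 0], -0.97, 1], [[0.095, -0.1, 0], -0.97, 1], [[0.085, -0.11, 0], -0.97, 1], [[0.075, -0.115, 0], -0.97, 1], [[0.07, -0.12, 0], -0.97, 1], [[0.06, -0.125, 0], -0.97, 1], [[0.05, -0.13, 0], -0.97, 1], [[0.035, -0.135, 0], -0.98, 1], [[0.025, -0.135, 0], -0.99, 1], [[0.015, -0.14, 0], -0.99, 1]]}}

```text
t: 10.72
eef_pos: [618.8, -20.0, 388.3]
tcp_rot: [3.142, 0.0, 1.647]
ft_force: [-0.0, -1.1, -0.3]
opening: 0.997
grip_force: 0.2
```

Run:
```python
from h import *
v,f,o=tfit([31,16,31,0],('scene',));print(v.round(1),f)
S=o[0][0];save('s3',cv2.resize(S['image'][130:330,180:380],(500,500)))
s=env.state();print(s['ft_force'].round(2),s['eef_pos'].round(1),s['tcp_rot'].round(3))
```

```text
[31.2 15.8 29.7  6.7] 1793.9375
[ 0.01 -1.15 -0.35] [618.9 -20.6 388.3] [3.141 0.    1.641]
```

View pics/s3.png

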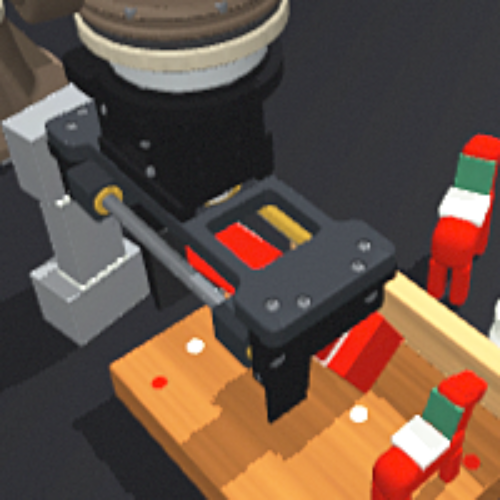

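Both fingers are now beside each other behind the crown, and the tilt is still about 30°. Next, close to 30 mm behind the head and centre on it.

Request:
{"fn": "move_arm", "kwargs": {"commands": [[[-0.087, -0.007, 0], 0.07, 0.93], [[-0.087, -0.007, 0], 0, 0.86], [[-0.087, -0.007, 0], 0, 0.79], [[-0.087, -0.007, 0], 0, 0.72], [[-0.087, -0.007, 0], 0, 0.65], [[-0.087, -0.007, 0], 0, 0.58], [[-0.087, -0.007, 0], 0, 0.52], [[-0.087, -0.007, 0], 0, 0.45], [[-0.087, -0.007, 0], 0, 0.38], [[-0.087, -0.007, 0], 0, 0.31], [[-0.087, -0.007, 0], 0, 0.25], [[-0.087, -0.007, 0], 0, 0.18], [[-0.087, -0.007, 0], 0, 0.11], [[-0.087, -0.007, 0], 0, 0.04], [[-0.087, -0.007, 0], 0, -0.03], [[-0.087, -0.007, 0], 0, -0.1], [[-0.087, -0.007, 0], 0, -0.17], [[-0.087, -0.007, 0], 0, -0.24], [[-0.087, -0.007, 0], 0, -0.31], [[-0.087, -0.007, 0], 0, -0.37]]}}

```text
t: 12.43
eef_pos: [566.2, -24.1, 388.3]
tcp_rot: [3.142, -0.0, 1.656]
ft_force: [0.4, -0.5, 0.6]
opening: 0.331
grip_force: 0.2
```

Run:
```python
from h import *
import numpy as np
v,f,o=tfit([31,16,31,0],('scene',));print(v.round(1),f)
s=env.state();print(s['ft_force'].round(2),s['eef_pos'].round(1),s['tcp_rot'].round(3))
# E pos in board if finger face is 10 ahead of TCP in board x
c,si=np.cos(BQ[2]),np.sin(BQ[2]);d=s['eef_pos'][:2]-BQ[:2];print('tcp board',c*d[0]+si*d[1],-si*d[0]+c*d[1])
```

```text
[30.3  5.3 32.8 35.3] 710.3125
[ 0.57 -0.17  0.55] [565.9 -24.1 388.3] [-3.141 -0.     1.656]
tcp board -84.54626926458118 16.988155066803017
```

Request:
{"fn": "move_arm", "kwargs": {"commands": [[[0.005, -0.07, -0.042], 0, -0.37], [[0.005, -0.069, -0.043], 0, -0.37], [[0.005, -0.069, -0.043], 0, -0.37], [[0.005, -0.068, -0.044], 0, -0.37], [[0.005, -0.068, -0.045], 0, -0.37], [[0.005, -0.067, -0.045], 0, -0.37], [[0.005, -0.067, -0.046], 0, -0.37], [[0.005, -0.066, -0.047], 0, -0.37], [[0.005, -0.066, -0.048], 0, -0.37], [[0.005, -0.065, -0.048], 0, -0.37], [[0.005, -0.065, -0.049], 0, -0.37], [[0.005, -0.065, -0.05], 0, -0.37], [[0.005, -0.064, -0.05], 0, -0.37], [[0.005, -0.064, -0.05], 0, -0.37], [[0.005, -0.063, -0.051], 0, -0.37]]}}

```text
t: 13.73
eef_pos: [568.8, -54.1, 367.1]
tcp_rot: [3.141, 0.0, 1.656]
ft_force: [-0.5, -0.9, -0.0]
opening: 0.318
grip_force: 0.6
```

```bash
cat >> h.py <<'E'
def rep():
    s=env.state();c,si=np.cos(BQ[2]),np.sin(BQ[2]);d=s['eef_pos'][:2]-BQ[:2];f=s['ft_force']
    X=c*d[0]+si*d[1]+10
    print('t',round(s['t'],2),'XE',round(X,1),'y',round(-si*d[0]+c*d[1],1),'tipz',round(s['eef_pos'][2]-190,1),'Fx_board',round(c*f[0]+si*f[1],2),'Fz',round(f[2],2),'yaw',round(s['tcp_rot'][2],3),'stick tilt',round(np.degrees(np.arcsin(min(1,(31.5-X)/210))),1))
E
python3 - <<'E'
from h import *
rep()
v,f,o=tfit([31,16,40,0],('scene',));print(v.round(1),f);v,f,o=tfit([31,16,40,0],('scene','top'));print(v.round(1),f);rep()
S=o[0][0];T=o[1][0];save('s4',np.hstack([cv2.resize(S['image'][130:330,180:380],(400,400)),cv2.resize(T['image'][100:300,250:450],(400,400))]))
E
```

```text
t 13.73 XE -104.7 y 16.5 tipz 177.1 Fx_board -0.88 Fz -0.01 yaw 1.656 stick tilt 40.4
[18.5  1.9 32.3 39.2] 619.625
[27.7 18.  38.7 -5.9] 2871.9375
t 13.88 XE -104.7 y 16.5 tipz 177.1 Fx_board -1.17 Fz 0.26 yaw 1.656 stick tilt 40.4
```

View pics/s4.png

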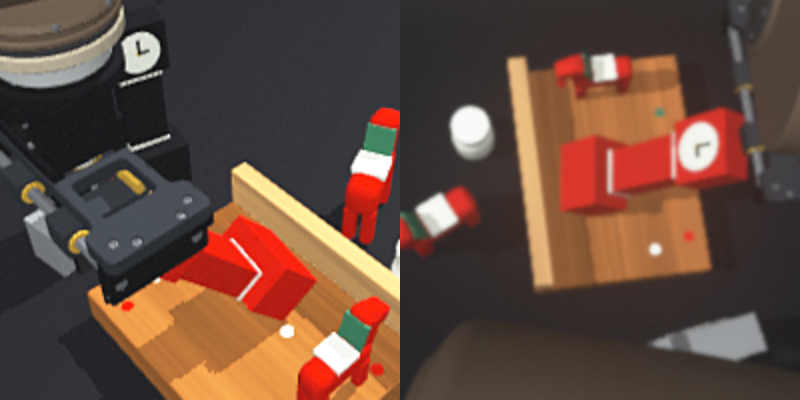

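Run:
```python
from h import *
for st in(-8,0,8):
    v,f,o=tfit([31,16,40,st],('top',));print(v.round(1),f)
T=o[0][0];im=T['image'].copy()
for b in CL:
    u=(proj(T,tp(v,b))*16).astype(int)
    for i in range(8):
        for j in(1,2,4):
            if not i&j: cv2.line(im,tuple(map(int,u[i])),tuple(map(int,u[i|j])),(0,255,0),1,cv2.LINE_AA,4)
r=(o[0][1]*255).astype(np.uint8)
save('s5',np.hstack([cv2.resize(im[100:250,290:440],(400,400)),cv2.resize(cv2.merge([r]*3)[100:250,290:440],(400,400))]))
```

```text
[24.6 18.9 37.6 -6.7] 1011.25
[23.2 16.  37.4 -8. ] 1012.3125
[26.9 18.9 38.7 -6.1] 1076.5
```

View pics/s5.png

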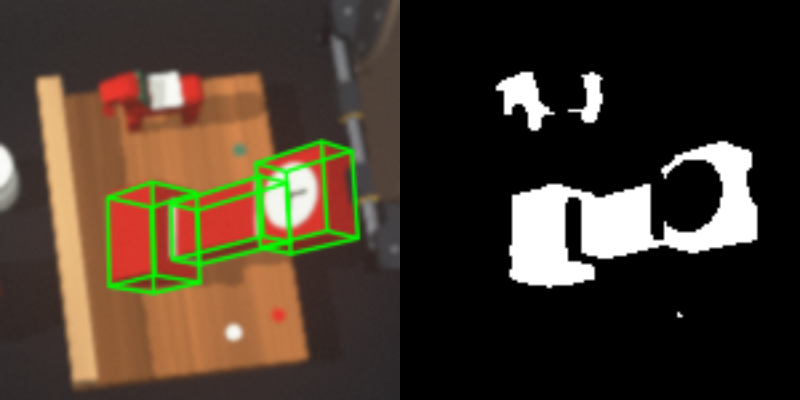

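The top overlay shows the figure turned about −6.7° by the sideways drag, with the near finger close to the edge of the head. I'll go back to single-finger support near the head centre by opening wide. That drags the head back and moves the other finger well clear.

Request:
{"fn": "move_arm", "kwargs": {"commands": [[[0.1, 0.008, 0], 0, -0.28], [[0.1, 0.008, 0], 0, -0.2], [[0.1, 0.008, 0], 0, -0.11], [[0.1, 0.008, 0], 0, -0.03], [[0.1, 0.008, 0], 0, 0.06], [[0.1, 0.008, 0], 0, 0.14], [[0.1, 0.008, 0], 0, 0.23], [[0.1, 0.008, 0], 0, 0.32], [[0.1, 0.008, 0], 0, 0.4], [[0.1, 0.008, 0], 0, 0.49], [[0.1, 0.008, 0], 0, 0.57], [[0.1, 0.008, 0], 0, 0.66], [[0.1, 0.008, 0], 0, 0.74], [[0.1, 0.008, 0], 0, 0.83], [[0.1, 0.008, 0], 0, 0.92], [[0.1, 0.008, 0], 0, 1], [[0, 0, 0], 0, 1]]}}

```text
t: 15.45
eef_pos: [617.2, -50.1, 367.1]
tcp_rot: [3.141, -0.0, 1.656]
ft_force: [-0.4, 0.0, 0.3]
opening: 0.994
grip_force: 0.5
```

Run:
```python
from h import *
rep()
for st in(-6,0):
    v,f,o=tfit([28,16,40,st],('top',));print(v.round(1),f)
rep()
```

```text
t 15.45 XE -104.6 y -32.1 tipz 177.1 Fx_board 0.06 Fz 0.3 yaw 1.656 stick tilt 40.4
[26.3 15.8 38.3 -0.3] 1049.875
[24.9 15.9 37.4 -0.9] 1042.9375
t 15.55 XE -104.5 y -31.7 tipz 177.2 Fx_board -1.55 Fz 1.01 yaw 1.656 stick tilt 40.4
```

Yaw is back to about −0.5°, with the finger near the figure's centre line. Continue easing down.

Request:
{"fn": "move_arm", "kwargs": {"commands": [[[0.005, -0.062, -0.052], 0, 1], [[0.005, -0.062, -0.053], 0, 1], [[0.005, -0.061, -0.053], 0, 1], [[0.005, -0.061, -0.054], 0, 1], [[0.005, -0.06, -0.055], 0, 1], [[0.005, -0.06, -0.055], 0, 1], [[0.005, -0.059, -0.056], 0, 1], [[0.005, -0.059, -0.056], 0, 1], [[0.005, -0.058, -0.057], 0, 1], [[0.005, -0.058, -0.057], 0, 1], [[0.005, -0.057, -0.058], 0, 1], [[0.005, -0.057, -0.058], 0, 1]]}}

```text
t: 16.55
eef_pos: [618.6, -71.7, 347.1]
tcp_rot: [3.142, -0.0, 1.656]
ft_force: [0.6, -1.1, -1.1]
opening: 1.0
grip_force: 0.2
```

Run:
```python
from h import *
v,f,o=tfit([28,16,47,0],('top',));print(v.round(1),f)
fs=[]
for i in range(8): read_camera('wrist');s=env.state();fs.append(s['ft_force'])
print(np.mean(fs,0).round(2));rep()
```

```text
[26.7 15.8 45.6 -0.7] 2512.5
[ 0.08 -0.82 -0.62]
t 17.0 XE -126.0 y -31.7 tipz 157.4 Fx_board -1.94 Fz -0.34 yaw 1.657 stick tilt 48.6
```

Request:
{"fn": "move_arm", "kwargs": {"commands": [[[-0.004, 0.05, 0], 0, 1], [[-0.004, 0.05, 0], 0, 1], [[-0.004, 0.05, 0], 0, 1], [[-0.004, 0.05, 0], 0, 1], [[-0.004, 0.05, 0], 0, 1], [[-0.004, 0.05, 0], 0, 1], [[0, 0, 0], 0, 1]]}}

```text
t: 17.58
eef_pos: [617.8, -62.2, 347.3]
tcp_rot: [3.142, -0.0, 1.657]
ft_force: [0.1, -1.7, 1.5]
opening: 0.998
grip_force: 0.7
```

Run:
```python
from h import *
v,f,o=tfit([30,16,45,0],('top',));print(v.round(1),f)
fs=[]
for i in range(6): read_camera('wrist');s=env.state();fs.append(s['ft_force'])
print(np.mean(fs,0).round(2));rep()
```

```text
[33.1 17.3 43.9 -0.6] 2003.75
[-0.09 -1.07  0.18]
t 17.93 XE -117.0 y -31.7 tipz 157.2 Fx_board -0.72 Fz 0.55 yaw 1.656 stick tilt 45.0
```

Request:
{"fn": "move_arm", "kwargs": {"commands": [[[-0.004, 0.05, -0.03], 0, 1], [[-0.004, 0.05, -0.03], 0, 1], [[-0.004, 0.05, -0.03], 0, 1], [[-0.004, 0.05, -0.03], 0, 1], [[-0.004, 0.05, -0.03], 0, 1], [[-0.004, 0.05, -0.02], 0, 1], [[-0.004, 0.05, -0.02], 0, 1], [[-0.004, 0.05, -0.02], 0, 1], [[-0.004, 0.05, -0.02], 0, 1], [[-0.004, 0.05, -0.02], 0, 1], [[0, 0, 0], 0, 1]]}}

```text
t: 18.85
eef_pos: [617.1, -48.4, 340.8]
tcp_rot: [3.139, 0.004, 1.658]
ft_force: [1.3, -12.1, 6.4]
opening: 1.001
grip_force: 6.1
```

Run:
```python
from h import *
v,f,o=tfit([40,16,47,0],('top',));print(v.round(1),f)
fs=[]
for i in range(6): read_camera('wrist');s=env.state();fs.append(s['ft_force'])
print(np.mean(fs,0).round(2));rep()
```

```text
[49.7 13.5 45.8 -2.1] 1804.0
[  1.76 -11.58   6.04]
t 19.2 XE -103.1 y -32.0 tipz 150.8 Fx_board -11.78 Fz 6.38 yaw 1.657 stick tilt 39.9
```

The corner is braced on the stop at about 12 N. Ease down along the braced path, watching the force.

Request:
{"fn": "move_arm", "kwargs": {"commands": [[[0.004, -0.055, -0.065], 0, 1], [[0.004, -0.052, -0.067], 0, 1], [[0.004, -0.048, -0.068], 0, 1], [[0.004, -0.044, -0.07], 0, 1], [[0.003, -0.042, -0.07], 0, 1], [[0.003, -0.04, -0.071], 0, 1], [[0.003, -0.04, -0.072], 0, 1], [[0.003, -0.038, -0.073], 0, 1], [[0.003, -0.037, -0.074], 0, 1], [[0.003, -0.036, -0.075], 0, 1], [[0, 0, 0], 0, 1]]}}

```text
t: 20.12
eef_pos: [617.8, -60.9, 318.4]
tcp_rot: [3.141, 0.001, 1.657]
ft_force: [0.1, -5.3, 2.9]
opening: 0.999
grip_force: 2.7
```

Run:
```python
from h import *
v,f,o=tfit([55,16,54,0],('top',));print(v.round(1),f)
fs=[]
for i in range(6): read_camera('wrist');s=env.state();fs.append(s['ft_force'])
print(np.mean(fs,0).round(2));rep()
```

```text
[  62.4 -114.3  111.7   85. ] 192.0
[ 1.02 -5.32  1.66]
t 20.47 XE -115.2 y -31.8 tipz 128.8 Fx_board -4.8 Fz 1.76 yaw 1.657 stick tilt 44.3
```

```bash
sed -i 's/        return c\n    v=np.array(v0/&/; s/^    v=np.array(v0,float)$/    v=np.array(v0,float);f0=f;v00=v.copy();f=lambda u:f0(u)+(((u-v00)\/[8,6,8,5])**2).sum()*60/' h.py
python3 - <<'E'
from h import *
for n in(('top',),('scene',),('scene','top')):
    v,f,o=tfit([56,16,54,-1],n);print(n,v.round(1),f)
    for p,r,w in o: print((r*w).sum())
rep()
E
```

```text
('top',) [57.4 15.7 54.5 -0.1] 3111.8841524425793
193.0
('scene',) [59.1 15.7 54.8  1.6] 1675.7642517411496
2790.0
('scene', 'top') [59.2 15.3 55.5  1.5] 4783.306129175666
2787.0
197.0
t 20.67 XE -115.2 y -31.8 tipz 128.8 Fx_board -5.32 Fz 1.69 yaw 1.657 stick tilt 44.3
```

Request:
{"fn": "move_arm", "kwargs": {"commands": [[[0.003, -0.033, -0.072], 0, 1], [[0.003, -0.032, -0.073], 0, 1], [[0.002, -0.031, -0.073], 0, 1], [[0.002, -0.03, -0.074], 0, 1], [[0.002, -0.029, -0.074], 0, 1], [[0.002, -0.028, -0.075], 0, 1], [[0.002, -0.027, -0.075], 0, 1], [[0.002, -0.026, -0.076], 0, 1], [[0.002, -0.025, -0.076], 0, 1], [[0.002, -0.023, -0.077], 0, 1], [[0.002, -0.022, -0.077], 0, 1], [[0.002, -0.021, -0.077], 0, 1], [[0.002, -0.02, -0.077], 0, 1], [[0, 0, 0], 0, 1]]}}

```text
t: 21.83
eef_pos: [618.4, -70.9, 288.8]
tcp_rot: [-3.141, -0.0, 1.656]
ft_force: [-0.2, -0.4, -0.2]
opening: 1.001
grip_force: 0.4
```

Run:
```python
from h import *
v,f,o=tfit([67,16,64,0],('scene',));print(v.round(1),f)
fs=[]
for i in range(4): read_camera('wrist');s=env.state();fs.append(s['ft_force'])
print(np.mean(fs,0).round(2));rep()
```

```text
[66.4 15.4 64.5  1.6] 1763.5954922631877
[-0.24 -0.98 -0.7 ]
t 22.08 XE -125.4 y -31.7 tipz 99.5 Fx_board -0.82 Fz -0.64 yaw 1.656 stick tilt 48.3
```

Request:
{"fn": "move_arm", "kwargs": {"commands": [[[0, 0.02, 0], 0, 1], [[0, 0.02, -0.02], 0, 1], [[0.001, -0.012, -0.06], 0, 1], [[0.001, -0.014, -0.06], 0, 1], [[0.001, -0.012, -0.06], 0, 1], [[0.001, -0.012, -0.06], 0, 1], [[0.001, -0.01, -0.06], 0, 1], [[0.001, -0.01, -0.06], 0, 1], [[0.001, -0.009, -0.06], 0, 1], [[0.001, -0.008, -0.06], 0, 1], [[0.001, -0.007, -0.06], 0, 1], [[0.001, -0.006, -0.06], 0, 1]]}}

```text
t: 23.08
eef_pos: [618.8, -72.7, 270.6]
tcp_rot: [3.141, 0.0, 1.656]
ft_force: [0.2, -1.0, -0.5]
opening: 0.999
grip_force: 0.5
```

Run:
```python
from h import *
v,f,o=tfit([70,16,70,0],('scene',));print(v.round(1),f)
fs=[]
for i in range(4): read_camera('wrist');s=env.state();fs.append(s['ft_force'])
print(np.mean(fs,0).round(2));rep()
```

```text
[71.3 16.1 70.4  0.8] 1843.200596843598
[ 0.6  -0.87 -0.76]
t 23.33 XE -127.2 y -31.8 tipz 80.8 Fx_board -0.55 Fz -0.89 yaw 1.656 stick tilt 49.1
```

Request:
{"fn": "move_arm", "kwargs": {"commands": [[[0, 0.02, 0], 0, 1], [[0, 0.02, 0], 0, 1], [[0, 0.02, 0], 0, 1], [[0, 0, 0], 0, 1]]}}

```text
t: 23.67
eef_pos: [619.0, -71.3, 271.1]
tcp_rot: [3.14, 0.001, 1.657]
ft_force: [1.0, -6.0, -0.2]
opening: 1.0
grip_force: 2.9
```

Request:
{"fn": "move_arm", "kwargs": {"commands": [[[0, -0.006, -0.05], 0, 1], [[0, -0.006, -0.05], 0, 1], [[0, -0.006, -0.05], 0, 1], [[0, -0.005, -0.05], 0, 1], [[0, -0.004, -0.05], 0, 1], [[0, -0.003, -0.05], 0, 1], [[0, -0.002, -0.05], 0, 1], [[0, -0.001, -0.05], 0, 1]]}}

```text
t: 24.33
eef_pos: [618.9, -72.1, 258.8]
tcp_rot: [3.141, 0.001, 1.657]
ft_force: [1.0, -4.7, -0.7]
opening: 1.0
grip_force: 2.6
```

Request:
{"fn": "move_arm", "kwargs": {"commands": [[[0, 0, -0.05], 0, 1], [[0, 0, -0.05], 0, 1], [[0, 0, -0.05], 0, 1], [[0, 0, -0.05], 0, 1], [[0, 0, -0.05], 0, 1], [[0, 0.002, -0.05], 0, 1], [[0, 0.002, -0.05], 0, 1], [[0, 0.002, -0.05], 0, 1], [[0, 0.003, -0.05], 0, 1], [[0, 0.003, -0.05], 0, 1]]}}

```text
t: 25.17
eef_pos: [619.0, -71.9, 243.8]
tcp_rot: [3.141, 0.001, 1.657]
ft_force: [0.8, -5.9, -0.2]
opening: 0.998
grip_force: 3.2
```

Run:
```python
from h import *
v,f,o=tfit([78,16,78,0],('scene',));print(v.round(1),f)
rep()
```

```text
[79.2 16.3 78.7  0.2] 1924.9351819641515
t 25.22 XE -126.5 y -32.0 tipz 53.6 Fx_board -7.0 Fz 0.22 yaw 1.657 stick tilt 48.8
```

Request:
{"fn": "move_arm", "kwargs": {"commands": [[[0, 0.002, -0.05], 0, 1], [[0, 0.002, -0.05], 0, 1], [[0, 0.002, -0.05], 0, 1], [[0, 0.002, -0.05], 0, 1], [[0, 0.003, -0.05], 0, 1], [[0, 0.003, -0.05], 0, 1], [[0, 0.003, -0.05], 0, 1], [[0, 0.004, -0.05], 0, 1], [[0, 0.004, -0.05], 0, 1], [[0, 0.004, -0.05], 0, 1], [[0, 0.005, -0.05], 0, 1], [[0, 0.005, -0.05], 0, 1]]}}

```text
t: 26.22
eef_pos: [618.9, -70.6, 225.7]
tcp_rot: [3.141, 0.001, 1.657]
ft_force: [0.8, -5.9, -1.9]
opening: 1.001
grip_force: 2.7
```

Request:
{"fn": "move_arm", "kwargs": {"commands": [[[0, 0.006, -0.05], 0, 1], [[0, 0.006, -0.05], 0, 1], [[0, 0.006, -0.05], 0, 1], [[0, 0.007, -0.05], 0, 1], [[0, 0.007, -0.05], 0, 1], [[0, 0.007, -0.05], 0, 1], [[0, 0.008, -0.05], 0, 1], [[0, 0.008, -0.05], 0, 1]]}}

```text
t: 26.88
eef_pos: [619.0, -68.9, 213.7]
tcp_rot: [3.141, 0.001, 1.657]
ft_force: [1.5, -4.9, -0.9]
opening: 1.0
grip_force: 2.7
```

Run:
```python
from h import *
v,f,o=tfit([85,16,86,0],('scene',));print(v.round(1),f)
rep()
```

```text
[87.5 15.6 88.4 -0.7] 1915.3801570818898
t 26.93 XE -123.5 y -32.2 tipz 23.4 Fx_board -5.61 Fz -1.69 yaw 1.657 stick tilt 47.6
```

Request:
{"fn": "move_arm", "kwargs": {"commands": [[[0, 0.007, -0.04], 0, 1], [[0, 0.007, -0.04], 0, 1], [[0, 0.007, -0.04], 0, 1], [[0, 0.007, -0.04], 0, 1], [[0, 0.008, -0.04], 0, 1], [[0, 0.008, -0.04], 0, 1], [[0, 0.007, -0.04], 0, 1], [[0, 0.007, -0.04], 0, 1]]}}

```text
t: 27.6
eef_pos: [619.2, -67.7, 204.9]
tcp_rot: [3.14, 0.002, 1.657]
ft_force: [-0.5, -10.0, 8.6]
opening: 0.999
grip_force: 5.3
```

Run:
```python
from h import *
v,f,o=tfit([86,16,89,0],('scene',));print(v.round(1),f)
fs=[]
for i in range(4): read_camera('wrist');s=env.state();fs.append(s['ft_force'])
print(np.mean(fs,0).round(2));rep()
S=o[0][0];save('s6',cv2.resize(S['image'][150:380,180:410],(590,590)))
```

```text
[89.6 16.6 92.2 -1. ] 1868.3251155857745
[ 0.65 -9.45  3.67]
t 27.85 XE -122.3 y -32.6 tipz 14.8 Fx_board -9.61 Fz 3.05 yaw 1.657 stick tilt 47.1
```

View pics/s6.png

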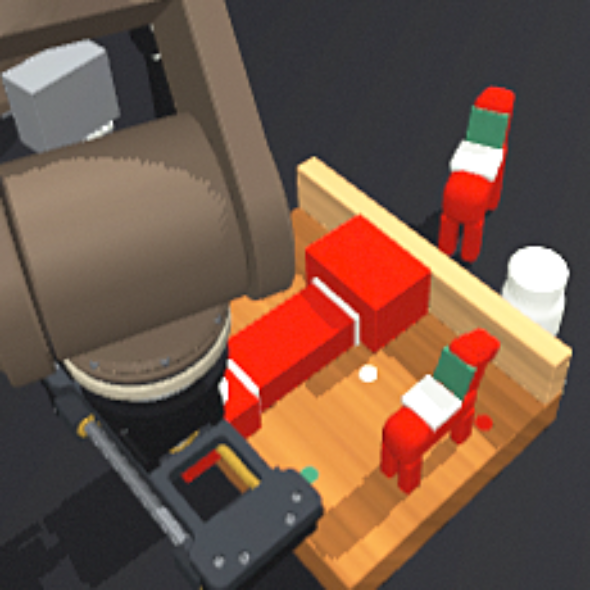

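The figure lies flat with its underside at the stop bar (crop 370,270), and the landing shows as an upward force on the tool. Release, shift to the centre line, give a final horizontal push, then back off.

Request:
{"fn": "move_arm", "kwargs": {"commands": [[[0, -0.04, 0.01], 0, 1], [[0.005, -0.08, 0.01], 0, 1], [[0.01, -0.12, 0], 0, 1], [[0.08, -0.1, 0.1], 0, 1], [[0.09, 0, 0.1], -0.07, 1], [[0, 0, 0], 0, 1]]}}

```text
t: 28.35
eef_pos: [625.0, -77.4, 211.5]
tcp_rot: [3.14, 0.0, 1.65]
ft_force: [0.1, 0.1, 0.1]
opening: 0.998
grip_force: 0.0
```

Run:
```python
from h import *
v,f,o=tfit([88,16,90,0],('scene',));print(v.round(1),f)
rep()
```

```text
[91.5 16.8 93.2 -2. ] 1784.0675247065424
t 28.4 XE -132.2 y -37.3 tipz 21.2 Fx_board 0.44 Fz -0.05 yaw 1.651 stick tilt 51.2
```

Request:
{"fn": "move_arm", "kwargs": {"commands": [[[0, 0.1, 0], 0, 1], [[-0.01, 0.1, 0], 0, 1], [[-0.01, 0.06, 0], 0, 1], [[0, 0.05, 0], 0, 1], [[0, 0.03, 0], 0, 1], [[0, 0.02, 0], 0, 1], [[0, 0.02, 0], 0, 1], [[0, 0.02, 0], 0, 1], [[0, 0, 0], 0, 1]]}}

```text
t: 29.15
eef_pos: [624.6, -66.8, 211.3]
tcp_rot: [3.138, 0.004, 1.653]
ft_force: [5.0, -16.6, -1.6]
opening: 0.997
grip_force: 8.5
```

Request:
{"fn": "move_arm", "kwargs": {"commands": [[[0, -0.05, 0], 0, 1], [[0, -0.15, 0], 0, 1], [[0.03, -0.4, 0], 0, 1], [[0.05, -0.6, 0], 0, 1], [[0, -0.6, 0.3], 0, 1], [[0, -0.6, 0.6], 0, 1], [[0, -0.6, 0.7], 0, 1], [[0, -0.6, 0.7], 0, 1], [[0, -0.6, 0.7], 0, 1], [[-0.2, -0.6, 0.7], 0, 1], [[-0.2, -0.6, 0.7], 0, 1], [[-0.2, -0.6, 0.7], 0, 1], [[-0.2, -0.6, 0.6], 0, 1], [[-0.2, -0.6, 0], 0, 1], [[-0.2, -0.6, 0], 0, 1], [[-0.2, -0.6, 0], 0, 1], [[-0.2, -0.6, 0], 0, 1], [[0, 0, 0], 0, 1]]}}

```text
t: 30.65
eef_pos: [576.8, -338.4, 381.6]
tcp_rot: [-3.141, 0.0, 1.648]
ft_force: [0.9, -0.3, 0.1]
opening: 1.001
grip_force: 0.0
```

Run:
```python
from h import *
v,f,o=tfit([90,16,90,0],('scene','top'));print(v.round(1),f)
S,T=o[0][0],o[1][0]
save('fin',np.hstack([cv2.resize(S['image'][150:380,180:410],(400,400)),cv2.resize(T['image'][100:260,270:430],(400,400))]));rep()
```

```text
[87.3 16.5 89.4  0.3] 2280.3108594323803
t 30.75 XE -386.2 y 30.3 tipz 191.6 Fx_board -0.05 Fz -0.37 yaw 1.649 stick tilt 90.0
```

View pics/fin.png

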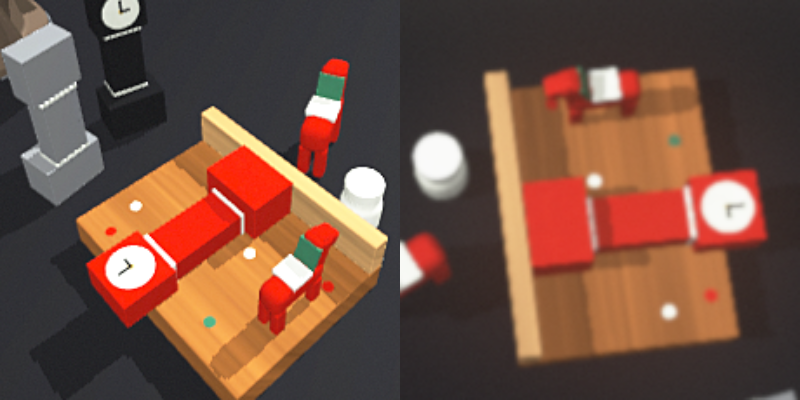

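The figure lies flat on its back, square against the stop, with its underside edge parallel to the bar (right crop 525–535, 180–270). The horses and the jar are where they were, and the arm is clear.

```bash
python3 -c "
from cell import env
print(env.job_done())"
```

```text
the job is handed in; nothing more can be done
None
```

The job is handed in: the red clock figure was eased down onto its back and lies square and flush against the stop, with the horses and jar left where they stood; its foot slid to the stop during the tipping, so the final push only pressed it home.

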